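# Finish the criss-cross slat stack in the squaring jig

### The job

Finish the half-built criss-cross stack in the squaring jig with the three loose offcut slats: first complete the second layer with a slat lying snug along the fence nearest the robot, then lay the third layer the other way, one slat snug along the left fence and the other parallel to it, over the free right-hand ends of the second layer. Every slat must also have its end butted against the fence that it runs up to. The slats all differ a little in size and the jig only stands loose on the bench, so slide them home by feel, without shifting the jig, the slats already laid or the other things on the bench.

Things in the scene. Friction and masses are not known exactly. Their poses are not given: they have to be found in the camera images.
- jig: Squaring jig, loose on the bench, about 3 kg (more than some 20 N or a knock shifts it): grey 310 x 310 x 25 mm base with two fences, 25 mm thick and 62 mm high above the base, meeting at right angles: one along y on the side nearest the robot (-x), one along x on the robot's left (+y), both as long as the stack. Origin: centre of the underside; axes parallel to the fences.
- corner (a point): Inside corner of the jig, on the base's upper side (25 mm over the bench), axes as the jig's. Inner face of the near fence: x = 0; of the left fence: y = 0; the stack is at x > 0, y < 0. Layers, from this point up: 0-18, 18-36, 36-54 mm. Second layer runs along y, third along x. The right-hand slat of the third layer: centre line 178 mm from the left fence (145 to 195 will do).
- laid_left_mid (a point): A pale slat already in the stack, 220 x 40 x 18 mm; this point is its centre, half-way up; x axis along its length. First layer, runs along the jig's x, its side on the left fence, its end on the near fence.
- laid_right_mid (a point): A pale slat already in the stack, 220 x 40 x 18 mm; this point is its centre, half-way up; x axis along its length. First layer, runs along the jig's x, centre line 174 to 182 mm from the left fence, its end on the near fence.
- laid_far_mid (a point): A pale slat already in the stack, 220 x 40 x 18 mm; this point is its centre, half-way up; x axis along its length. Second layer, runs along the jig's y across the first two, centre line 174 to 182 mm from the near fence, its end on the left fence.
- slat_a_mid (a point): Loose wooden offcut slat, lying flat on the bench: 18 mm thick, 34 to 47 mm wide, 198 to 230 mm long (no two are the same size; the exact width and length are not known beforehand and must be felt or seen); about 0.1 kg; this point is its centre, half-way up; x along its length, y across, z up. Dark brown.
- slat_b_mid (a point): Loose wooden offcut slat, lying flat on the bench: 18 mm thick, 34 to 47 mm wide, 198 to 230 mm long (no two are the same size; the exact width and length are not known beforehand and must be felt or seen); about 0.1 kg; this point is its centre, half-way up; x along its length, y across, z up. Medium brown, light-grained.
- slat_c_mid (a point): Loose wooden offcut slat, lying flat on the bench: 18 mm thick, 34 to 47 mm wide, 198 to 230 mm long (no two are the same size; the exact width and length are not known beforehand and must be felt or seen); about 0.1 kg; this point is its centre, half-way up; x along its length, y across, z up. Reddish brown.
- tape: Bystander: yellow and black tape measure standing on edge, 75 x 45 x 68 mm; origin under its centre.
- glue: Bystander: yellow glue bottle with orange cap, 60 mm across, 185 mm tall; origin under its centre.
- hammer: Bystander: hammer lying on the bench to the right, about 300 mm long, along its x.
- square: Bystander: steel rule square with a blue stock, 200 mm long, lying flat.
- plane: Bystander: green block plane, 160 x 52 mm, 60 mm tall; origin under its centre.
- sander: Bystander: cork sanding block, 110 x 65 x 33 mm; origin under its centre.
- pencil: Bystander: red flat carpenter's pencil, 170 mm long, lying flat.

How it is judged:
On the way:
1. the second layer is completed: a slat lies on the first layer, snug along the near fence and with its end against the left fence (((x of slat_a_mid in the frame of corner below 0.0205 m and y of slat_a_mid in the frame of corner above -0.103 m and z of slat_a_mid in the frame of corner between 0.023 and 0.031 m and angle between the x axis of slat_a_mid and the y axis of corner, either way round below 0.03 rad) or (x of slat_b_mid in the frame of corner below 0.023 m and y of slat_b_mid in the frame of corner above -0.117 m and z of slat_b_mid in the frame of corner between 0.023 and 0.031 m and angle between the x axis of slat_b_mid and the y axis of corner, either way round below 0.03 rad) or (x of slat_c_mid in the frame of corner below 0.026 m and y of slat_c_mid in the frame of corner above -0.11 m and z of slat_c_mid in the frame of corner between 0.023 and 0.031 m and angle between the x axis of slat_c_mid and the y axis of corner, either way round below 0.03 rad))), for 0.2 s.
At the end, for the whole second after the job is handed in: Second layer: one slat along the near fence. Third layer: one along the left fence, one 145 to 195 mm from it. Sides and ends within 3 mm of their fences, flat, square within 0.03 rad (the last 0.05), at rest. Jig and slats laid before within 8 mm of their starts (((x of slat_a_mid in the frame of corner below 0.0205 m and y of slat_a_mid in the frame of corner above -0.103 m and z of slat_a_mid in the frame of corner between 0.023 and 0.031 m and angle between the x axis of slat_a_mid and the y axis of corner, either way round below 0.03 rad and y of slat_b_mid in the frame of corner above -0.023 m and x of slat_b_mid in the frame of corner below 0.117 m and z of slat_b_mid in the frame of corner between 0.041 and 0.049 m and angle between the x axis of slat_b_mid and the x axis of corner, either way round below 0.03 rad and x of slat_c_mid in the frame of corner below 0.11 m and y of slat_c_mid in the frame of corner between -0.195 and -0.145 m and z of slat_c_mid in the frame of corner between 0.041 and 0.049 m and angle between the x axis of slat_c_mid and the x axis of corner, either way round below 0.05 rad) or (x of slat_a_mid in the frame of corner below 0.0205 m and y of slat_a_mid in the frame of corner above -0.103 m and z of slat_a_mid in the frame of corner between 0.023 and 0.031 m and angle between the x axis of slat_a_mid and the y axis of corner, either way round below 0.03 rad and y of slat_c_mid in the frame of corner above -0.026 m and x of slat_c_mid in the frame of corner below 0.11 m and z of slat_c_mid in the frame of corner between 0.041 and 0.049 m and angle between the x axis of slat_c_mid and the x axis of corner, either way round below 0.03 rad and x of slat_b_mid in the frame of corner below 0.117 m and y of slat_b_mid in the frame of corner between -0.195 and -0.145 m and z of slat_b_mid in the frame of corner between 0.041 and 0.049 m and angle between the x axis of slat_b_mid and the x axis of corner, either way round below 0.05 rad) or (x of slat_b_mid in the frame of corner below 0.023 m and y of slat_b_mid in the frame of corner above -0.117 m and z of slat_b_mid in the frame of corner between 0.023 and 0.031 m and angle between the x axis of slat_b_mid and the y axis of corner, either way round below 0.03 rad and y of slat_a_mid in the frame of corner above -0.0205 m and x of slat_a_mid in the frame of corner below 0.103 m and z of slat_a_mid in the frame of corner between 0.041 and 0.049 m and angle between the x axis of slat_a_mid and the x axis of corner, either way round below 0.03 rad and x of slat_c_mid in the frame of corner below 0.11 m and y of slat_c_mid in the frame of corner between -0.195 and -0.145 m and z of slat_c_mid in the frame of corner between 0.041 and 0.049 m and angle between the x axis of slat_c_mid and the x axis of corner, either way round below 0.05 rad) or (x of slat_b_mid in the frame of corner below 0.023 m and y of slat_b_mid in the frame of corner above -0.117 m and z of slat_b_mid in the frame of corner between 0.023 and 0.031 m and angle between the x axis of slat_b_mid and the y axis of corner, either way round below 0.03 rad and y of slat_c_mid in the frame of corner above -0.026 m and x of slat_c_mid in the frame of corner below 0.11 m and z of slat_c_mid in the frame of corner between 0.041 and 0.049 m and angle between the x axis of slat_c_mid and the x axis of corner, either way round below 0.03 rad and x of slat_a_mid in the frame of corner below 0.103 m and y of slat_a_mid in the frame of corner between -0.195 and -0.145 m and z of slat_a_mid in the frame of corner between 0.041 and 0.049 m and angle between the x axis of slat_a_mid and the x axis of corner, either way round below 0.05 rad) or (x of slat_c_mid in the frame of corner below 0.026 m and y of slat_c_mid in the frame of corner above -0.11 m and z of slat_c_mid in the frame of corner between 0.023 and 0.031 m and angle between the x axis of slat_c_mid and the y axis of corner, either way round below 0.03 rad and y of slat_a_mid in the frame of corner above -0.0205 m and x of slat_a_mid in the frame of corner below 0.103 m and z of slat_a_mid in the frame of corner between 0.041 and 0.049 m and angle between the x axis of slat_a_mid and the x axis of corner, either way round below 0.03 rad and x of slat_b_mid in the frame of corner below 0.117 m and y of slat_b_mid in the frame of corner between -0.195 and -0.145 m and z of slat_b_mid in the frame of corner between 0.041 and 0.049 m and angle between the x axis of slat_b_mid and the x axis of corner, either way round below 0.05 rad) or (x of slat_c_mid in the frame of corner below 0.026 m and y of slat_c_mid in the frame of corner above -0.11 m and z of slat_c_mid in the frame of corner between 0.023 and 0.031 m and angle between the x axis of slat_c_mid and the y axis of corner, either way round below 0.03 rad and y of slat_b_mid in the frame of corner above -0.023 m and x of slat_b_mid in the frame of corner below 0.117 m and z of slat_b_mid in the frame of corner between 0.041 and 0.049 m and angle between the x axis of slat_b_mid and the x axis of corner, either way round below 0.03 rad and x of slat_a_mid in the frame of corner below 0.103 m and y of slat_a_mid in the frame of corner between -0.195 and -0.145 m and z of slat_a_mid in the frame of corner between 0.041 and 0.049 m and angle between the x axis of slat_a_mid and the x axis of corner, either way round below 0.05 rad)) and distance of each of jig, laid_left_mid, laid_right_mid, laid_far_mid from where it was at the start of the episode below 0.008 m and linear speed of each of slat_a, slat_b, slat_c below 0.01 m/s); the robot touches nothing.
It fails at once if the jig is shifted by more than 8 mm (distance of jig from where it was at the start of the episode above 0.008 m).
It fails at once if a slat already laid is shifted by more than 8 mm (distance of any of laid_left_mid, laid_right_mid, laid_far_mid from where it was at the start of the episode above 0.008 m).
It fails at once if another thing on the bench is moved by more than 20 mm (distance of any of tape, glue, hammer, square, plane, sander, pencil from where it was at the start of the episode above 0.02 m).
It also fails if it takes over 72 s, if anything falls off the work surface, if the arm or the gripper's body presses on something with over 40 N, if the wrist force passes 120 N, or if a joint passes its speed limit or range.

### The arm

A 6-joint arm with a two-finger parallel gripper is mounted at the origin on the work surface. World frame = base frame: x ahead of the robot, y to its left, z up, the work surface at z = 0. Lengths are in m, angles in rad, forces in N, time in s.
With the tool pointing down it reaches from about 0.25 to 0.775 m from the base axis. Payload 4 kg.
Tool frame: the origin (TCP) lies between the finger pads; the fingertips stand 17 mm ahead of it and the grasp point (between the pads) lies 2 mm behind it; z points along the fingers, y is the line along which they close (so a half turn about z gives the same grasp; the last joint's range is limited). The gripper opens to 85 mm and grips with 20 to 120 N. Pads are 22 mm wide; open, the fingers measure 114 mm over their backs; the gripper's body (76 mm by 85 mm) begins 54 mm behind the grasp point. The pads swing forward as they close: fully open they stand 13 mm farther back than shut.
Start: joints at [-1.218, 0.087, 1.371, -0, 1.684, -0.103], TCP at [0.242, -0.494, 0.248] pointing down, gripper open.
Joint ranges: [-3.1, 3.1], [-0.76, 2.03], [0.27, 2.55], [-1.08, 4.22], [0.17, 2.65], [-2.57, 2.57]. Speed limits (rad/s): [2.79, 2.79, 3.14, 3.14, 3.14, 3.14].

### API

Orientations are given as a unit quaternion [w, x, y, z].
In Python, from plant import ctrl gives the robot as it stands.
- The arm moves only by the tool servo_tool, never from a script. Its argument "increments" is a list of rows, each an object of numbers: "x", "y", "z": the shift along the tool's x, y, z in mm; "turn": the turn about the tool's z in rad; "gripper": the gripper's target within -1 to 1 (shut at 1, half-way at 0, fully open at -1). In form: [{"x": .., "y": .., "z": .., "turn": .., "gripper": ..}, ...]. A call has 1 to 5 rows; each row is the pose to reach, as a shift and turn from the pose commanded when the call began, along the tool's axes at that moment; what a row does not reach only later rows make up. A row lasts 1/8 s, in which the tool goes at most 62.5 mm and 10.7 degrees, less where a joint would pass 70% of its speed; a pose out of reach is approached as far as the arm can. A call with a gripper value outside its range is refused whole. The fingers move at their own pace and stop on an object; the grip force is fixed at half the most. Time passes only in rows, so rows that repeat a pose let the fingers close. It gives the time, the measured TCP pose, the force, the opening and the grip force at its end, in the units of the state.
- ctrl.state(): the state, without advancing time (a new reading comes with each control period).
- ctrl.capture(name): name is "scene" or "top" or "wrist"; returns the picture (480x640x3 uint8, red, green, blue); there is no depth.
- ctrl.camera_model(name): a dict with "intrinsics" (3x3 intrinsics, pixels), "extrinsics" (4x4, takes a point from camera to world coordinates); the wrist camera has in their place "tool_from_camera" (4x4, takes a point from camera to tool coordinates, whose origin is the TCP and whose axes are the flange's). Camera axes: x right, y down, z forward; pixel columns grow to the right and rows downward; lengths in m; the calibration is good to about 2 mm. A picture is of the moment at which its call begins: read the wrist's pose just before it. camera_model takes no time and is no camera call.
- ctrl.close_job(): hands the job in; it is judged then, once.
The state is a dict: "clock": time; "qpos": joint angles; "dq": joint speeds; "joint_efforts": joint torques, N m; "eef_pos": TCP position; "orientation": TCP orientation; "contact_force": force on the tool from outside, world axes, zero at the start; "torque": the same for the moment, N m; "finger_gap": finger opening in m; "grip_force": force on a finger pad.
Only numpy, scipy, OpenCV 4.12 (cv2) and the standard library are available. Lean on these libraries where they do the work, as an engineer would, in place of code of your own. Each camera call takes 0.05 s, during which the arm holds its last target. There are 200 camera calls.

## Working session

There is one attempt and no reset: what is moved stays moved. The work goes in short steps, Python scripts to look and compute and a tool call to move; the robot and the scene stay as the last step left them, time stands still between calls to the robot, and variables do not carry over. Pictures are saved under pics/ and viewed, at most 10 in all, crops included, and the job is handed in when it is done.

Besides the shell and the picture viewer there is one more tool, called after "Call:" as name([rows], argument=value, ...), one row to a line, values as JSON. servo_tool: Moves the arm, as the interface text tells. Its arguments: {"type":"object","properties":{"increments":{"type":"array","items":{"type":"object","properties":{"x":{"type":"number"},"y":{"type":"number"},"z":{"type":"number"},"turn":{"type":"number"},"gripper":{"type":"number"}}}}},"required":["increments"]}

```bash
ls; mkdir -p pics; python3 - <<'E'
from plant import ctrl
import cv2,numpy as np
np.set_printoptions(precision=4,suppress=True)
for n in ("top","scene"):
    cv2.imwrite(f"pics/{n}0.png",ctrl.capture(n)[:,:,::-1]); m=ctrl.camera_model(n); print(n,m["intrinsics"],m["extrinsics"])
print(ctrl.camera_model("wrist"));print(ctrl.state())
E
```

```text
pics
top [[475.7412   0.     320.1716]
 [  0.     475.7412 241.8693]
 [  0.       0.       1.    ]] [[-0.0132 -0.9807  0.1951  0.3491]
 [-0.9999  0.0107 -0.0134 -0.0318]
 [ 0.0111 -0.1952 -0.9807  1.1808]
 [ 0.      0.      0.      1.    ]]
scene [[565.8787   0.     317.895 ]
 [  0.     565.8787 236.0597]
 [  0.       0.       1.    ]] [[-0.5139  0.5189 -0.6831  1.557 ]
 [ 0.8576  0.3286 -0.3956  0.5483]
 [ 0.0192 -0.7892 -0.6138  0.9537]
 [ 0.      0.      0.      1.    ]]
{'intrinsics': array([[337.2249,   0.    , 323.3667],
       [  0.    , 337.2249, 236.8952],
       [  0.    ,   0.    ,   1.    ]]), 'tool_from_camera': array([[ 0.0006, -0.9663, -0.2576,  0.0661],
       [ 1.    ,  0.0007, -0.0003, -0.0011],
       [ 0.0005, -0.2576,  0.9663, -0.1263],
       [ 0.    ,  0.    ,  0.    ,  1.    ]])}
{'clock': 0.1, 'qpos': array([-1.2181,  0.0879,  1.3721,  0.    ,  1.6836, -0.1031]), 'dq': array([ 0.0018, -0.0018, -0.0014,  0.0018,  0.0012, -0.0022]), 'joint_efforts': array([  0.0029, -35.3015, -31.4218,  -0.0002,   0.0079,   0.    ]), 'eef_pos': array([ 0.242 , -0.4934,  0.2472]), 'orientation': array([-0.001 ,  0.9741,  0.2259, -0.0001]), 'contact_force': array([0.5469, 0.7224, 0.3055]), 'torque': array([ 0.0173,  0.0309, -0.0524]), 'grip_force': 0.0, 'finger_gap': 0.08553291417268469}
```

View pics/top0.png

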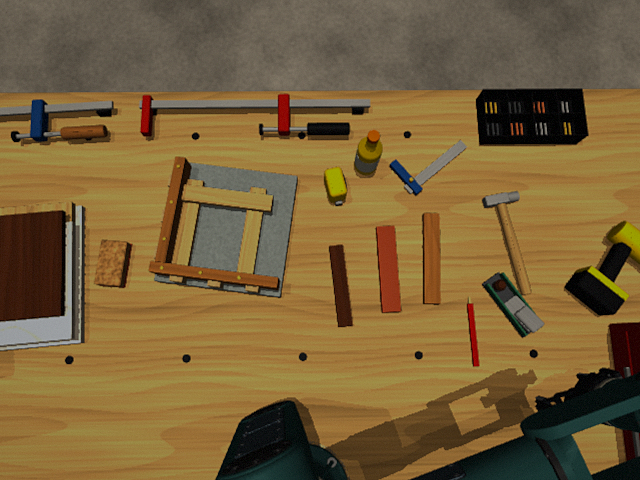

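View pics/scene0.png

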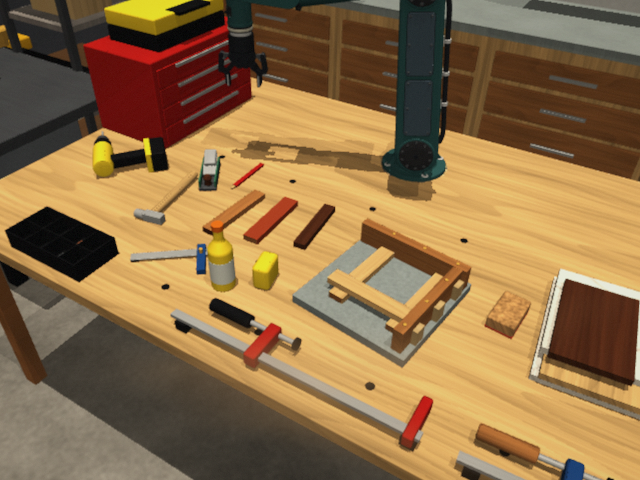

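Top view: jig around (225,228), slats a (341,286), c (388,268), b (431,258). Scene view confirms the layout. I'll enlarge to pick the corners.

```bash
python3 - <<'E'
import cv2
i=cv2.imread("pics/top0.png")
cv2.imwrite("pics/c1.png",cv2.resize(i[150:305,142:302],None,fx=3.8,fy=3.8,interpolation=cv2.INTER_CUBIC))
cv2.imwrite("pics/c2.png",cv2.resize(i[205:335,320:450],None,fx=4.5,fy=4.5,interpolation=cv2.INTER_CUBIC))
E
```

```text
(no output)
```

View pics/c1.png

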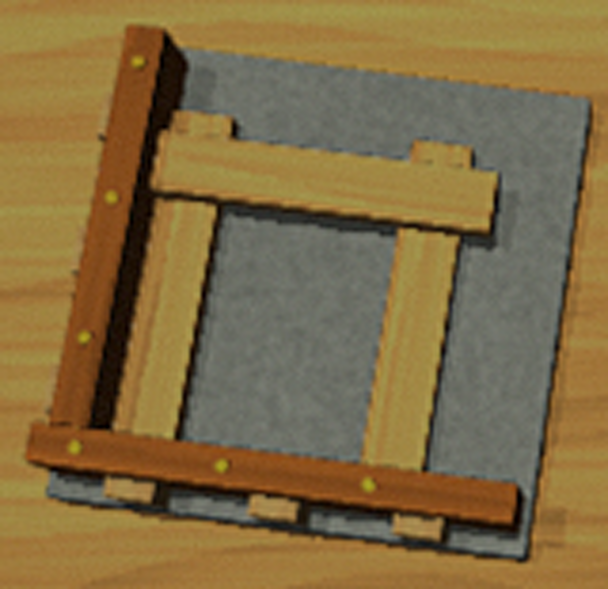

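View pics/c2.png

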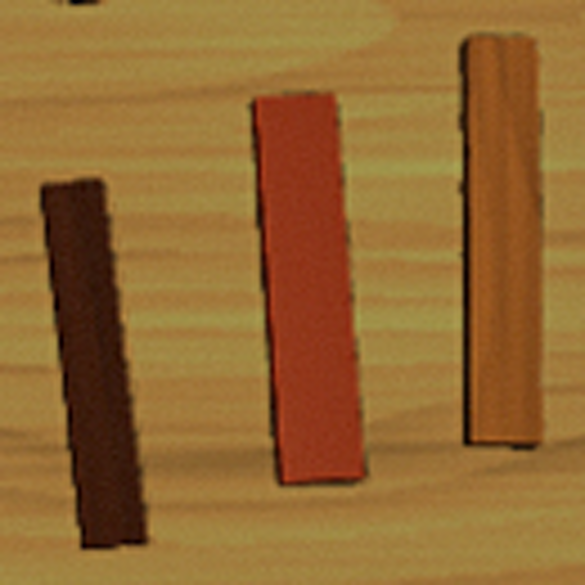

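Crop 1: near-fence top inner edge (34,423)–(520,485), left-fence top inner edge (165,30)–(95,425), base corners (590,98), (525,558), (50,495). Crop 2: slat corners read off below.

```bash
cat > h.py <<'E'
from plant import ctrl
import numpy as np
np.set_printoptions(precision=4,suppress=True)
def unproj(name,px,z):
    m=ctrl.camera_model(name);K=m["intrinsics"];E=m["extrinsics"]
    px=np.atleast_2d(px); d=np.c_[px,np.ones(len(px))]@np.linalg.inv(K).T@E[:3,:3].T
    return (E[:3,3]+d*((z-E[2,3])/d[:,2:]))[:,:2]
def pose():
    s=ctrl.state();w,x,y,z=s["orientation"]
    return s["eef_pos"],2*np.arctan2(y,x)
def inc(tx,ty,tz,th=None,p=None,p_th=None):
    """tool-axis increments (mm, rad) from measured pose to a world target, th = world heading of tool x"""
    e,h=pose()
    dx,dy=tx-e[0],ty-e[1]; c,s=np.cos(h),np.sin(h)
    t=0 if th is None else (h-th+np.pi)%(2*np.pi)-np.pi
    print("x %.1f y %.1f z %.1f turn %.3f"%(1e3*(dx*c+dy*s),1e3*(dx*s-dy*c),1e3*(e[2]-tz),t))
E
python3 - <<'E'
from h import *
def c1(p): return (np.array(p,float)+.5)/3.8-.5+[142,150]
def c2(p): return (np.array(p,float)+.5)/4.5-.5+[320,205]
S=dict(a=[(41,186),(102,179),(147,543),(82,548)],c=[(254,100),(334,94),(365,478),(280,484)],b=[(466,38),(536,38),(541,443),(466,443)])
for k,p in S.items():
    q=unproj("top",c2(p),.018); ax=(q[0]+q[1]-q[2]-q[3])/2; ay=(q[0]+q[3]-q[1]-q[2])/2
    print(k,q.mean(0),"yaw",np.arctan2(ax[1],ax[0]),"L",np.linalg.norm(ax),"W",np.linalg.norm(ay))
n=unproj("top",c1([(34,423),(520,485)]),.087);l=unproj("top",c1([(165,30),(95,425)]),.087)
b=unproj("top",c1([(590,98),(525,558),(50,495)]),.025)
print("near",n,"left",l,"base",b)
d=n[0]-n[1];print("yaw near",-np.arctan2(d[0],d[1]));d2=l[0]-l[1];print("yaw left",np.arctan2(d2[1],d2[0]))
d3=b[0]-b[1];d4=b[2]-b[1];print(np.arctan2(d3[1],d3[0]),-np.arctan2(d4[0],d4[1]),np.linalg.norm(d3),np.linalg.norm(d4))
A=np.c_[d,-d2];t=np.linalg.solve(A,l[0]-n[0]);print("corner",n[0]+t[0]*d)
f=unproj("top",c1([(160,132),(497,172),(490,235),(150,192)]),.061);print("far slat",f,f.mean(0))
r=unproj("top",c1([(470,168),(425,470)]),.043);print("right slat right edge",r)
E
```

```text
a [ 0.4725 -0.0954] yaw 0.09651104382101014 L 0.19902183709796573 W 0.034479171484436306
c [ 0.5125 -0.2145] yaw 0.03261918080830483 L 0.2126487553742997 W 0.045538404204003465
b [ 0.5385 -0.323 ] yaw -0.05271866138497893 L 0.22650544169562878 W 0.040083736459667535
near [[0.5259 0.3467]
 [0.4844 0.0505]] left [[0.7785 0.2777]
 [0.5242 0.3095]] base [[0.7522 0.0093]
 [0.4453 0.0518]
 [0.4892 0.3553]]
yaw near -0.13914240521238944
yaw left -0.12450080253924659
-0.13757027048881504 -0.14354342937139744 0.3097394980955362 0.3066400538718337
corner [0.5208 0.31  ]
far slat [[0.7192 0.2854]
 [0.6902 0.0681]
 [0.6484 0.0723]
 [0.6791 0.29  ]] [0.6842 0.1789]
right slat right edge [[0.6986 0.0873]
 [0.5001 0.1139]]
```

Call:
servo_tool([
  {"x": 60,"y": -4,"z": 0,"turn": 0.15,"gripper": -1},
  {"x": 120,"y": -8,"z": 10,"turn": 0.3},
  {"x": 180,"y": -12,"z": 40,"turn": 0.45},
  {"x": 240,"y": -16,"z": 80,"turn": 0.509},
  {"x": 300,"y": -20,"z": 120,"turn": 0.509},
])

```text
invalid input
```

```bash
python3 - <<'E'
from h import *
print(pose(),ctrl.state()["clock"]); inc(.5385,-.323,.09,-.053)
E
```

```text
(array([ 0.242 , -0.4934,  0.2472]), np.float64(0.4557915327437221)) 0.1
x 341.3 y -22.5 z 157.2 turn 0.509
```

Call:
servo_tool([
  {"x": 60,"y": -4,"z": 0,"turn": 0.15,"gripper": -1},
  {"x": 120,"y": -8,"z": 10,"turn": 0.3,"gripper": -1},
  {"x": 180,"y": -12,"z": 40,"turn": 0.45,"gripper": -1},
  {"x": 240,"y": -16,"z": 80,"turn": 0.509,"gripper": -1},
  {"x": 300,"y": -20,"z": 110,"turn": 0.509,"gripper": -1},
])

```text
clock: 0.72
eef_pos: [0.4889, -0.3509, 0.1453]
orientation: [-0.0, 1.0, -0.027, -0.001]
contact_force: [0.6, -0.9, 0.3]
finger_gap: 0.0854
grip_force: 0.0
```

```bash
python3 - <<'E'
from h import *
print(pose(),ctrl.state()["clock"]); inc(.5385,-.323,.09,-.053)
E
```

```text
(array([ 0.4889, -0.3509,  0.1453]), np.float64(-0.05375637212170395)) 0.725
x 48.0 y -30.6 z 55.3 turn -0.001
```

Call:
servo_tool([
  {"x": 35,"y": -22,"z": 40,"turn": 0,"gripper": -1},
  {"x": 35,"y": -22,"z": 80,"turn": 0,"gripper": -1},
  {"x": 35,"y": -22,"z": 112,"turn": 0,"gripper": -1},
  {"x": 35,"y": -22,"z": 118,"turn": 0,"gripper": -1},
  {"x": 35,"y": -22,"z": 118,"turn": 0,"gripper": 1},
])

```text
clock: 1.35
eef_pos: [0.5242, -0.3324, 0.0294]
orientation: [0.0, 1.0, -0.027, -0.0]
contact_force: [0.8, -0.5, -0.3]
finger_gap: 0.0699
grip_force: 0.0
```

Call:
servo_tool([
  {"x": 0,"y": 0,"z": 0,"turn": 0,"gripper": 1},
  {"x": 0,"y": 0,"z": 0,"turn": 0,"gripper": 1},
  {"x": 0,"y": 0,"z": 0,"turn": 0,"gripper": 1},
])

```text
clock: 1.72
eef_pos: [0.5273, -0.3329, 0.0354]
orientation: [0.002, 1.0, -0.027, 0.004]
contact_force: [0.3, 2.7, 10.0]
finger_gap: 0.012
grip_force: 5.2
```

Call:
servo_tool([
  {"x": 0,"y": 0,"z": -20,"turn": 0,"gripper": -1},
  {"x": 0,"y": 0,"z": -20,"turn": 0,"gripper": -1},
  {"x": 0,"y": 0,"z": -20,"turn": 0,"gripper": -1},
  {"x": 0,"y": 0,"z": -20,"turn": 0,"gripper": -1},
  {"x": 0,"y": 0,"z": -20,"turn": 0,"gripper": -1},
])

```text
clock: 2.35
eef_pos: [0.5238, -0.3319, 0.0482]
orientation: [-0.0, 1.0, -0.027, -0.001]
contact_force: [0.9, -0.1, -0.2]
finger_gap: 0.0854
grip_force: 0.0
```

```bash
python3 - <<'E'
from h import *
import cv2
print(pose(),ctrl.state()["clock"],ctrl.state()["finger_gap"]); inc(.5385,-.323,.018,-.053)
cv2.imwrite("pics/w1.png",ctrl.capture("wrist")[:,:,::-1])
E
```

```text
(array([ 0.5238, -0.3319,  0.0482]), np.float64(-0.053308262701060316)) 2.35 0.08538028540664323
x 14.2 y -9.7 z 30.2 turn -0.000
```

View pics/w1.png

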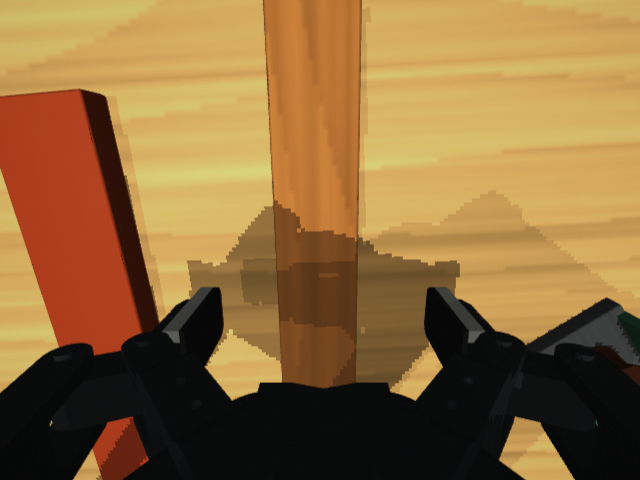

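The wrist view shows slat b between the open fingers, its centreline at col ~317 versus finger middle ~324 (about 4 mm off). Descending.

Call:
servo_tool([
  {"x": 14,"y": -5,"z": 15,"turn": 0,"gripper": -1},
  {"x": 14,"y": -5,"z": 30,"turn": 0,"gripper": -1},
  {"x": 14,"y": -5,"z": 30,"turn": 0,"gripper": -1},
  {"x": 14,"y": -5,"z": 30,"turn": 0,"gripper": -1},
  {"x": 14,"y": -5,"z": 30,"turn": 0,"gripper": -1},
])

```text
clock: 3.02
eef_pos: [0.5387, -0.3283, 0.0198]
orientation: [0.0, 1.0, -0.027, 0.0]
contact_force: [0.3, 0.3, -0.2]
finger_gap: 0.0857
grip_force: 0.0
```

Call:
servo_tool([
  {"x": 0,"y": 0,"z": 0,"turn": 0,"gripper": 1},
  {"x": 0,"y": 0,"z": 0,"turn": 0,"gripper": 1},
  {"x": 0,"y": 0,"z": 0,"turn": 0,"gripper": 1},
  {"x": 0,"y": 0,"z": 0,"turn": 0,"gripper": 1},
])

```text
clock: 3.52
eef_pos: [0.5388, -0.3282, 0.0198]
orientation: [0.0, 1.0, -0.027, 0.001]
contact_force: [0.3, -0.6, 2.3]
finger_gap: 0.0386
grip_force: 62.8
```

Call:
servo_tool([
  {"x": 0,"y": 0,"z": -50,"turn": 0,"gripper": 1},
  {"x": 0,"y": 0,"z": -100,"turn": 0,"gripper": 1},
  {"x": 0,"y": -50,"z": -140,"turn": -0.15,"gripper": 1},
  {"x": 0,"y": -105,"z": -140,"turn": -0.32,"gripper": 1},
  {"x": 0,"y": -160,"z": -140,"turn": -0.5,"gripper": 1},
])

```text
clock: 4.15
eef_pos: [0.5469, -0.1667, 0.1596]
orientation: [0.0, 0.975, 0.224, 0.001]
contact_force: [1.4, -0.6, -1.1]
finger_gap: 0.0385
grip_force: 62.2
```

```bash
python3 - <<'E'
from h import *
print(pose(),ctrl.state()["clock"]); inc(.5547,.1833,.16,1.433)
E
```

```text
(array([ 0.5469, -0.1667,  0.1596]), np.float64(0.4518859580155228)) 4.15
x 159.8 y -311.5 z -0.4 turn -0.981
```

Call:
servo_tool([
  {"x": 25,"y": -49,"z": 0,"turn": -0.18,"gripper": 1},
  {"x": 50,"y": -98,"z": 0,"turn": -0.36,"gripper": 1},
  {"x": 75,"y": -147,"z": 0,"turn": -0.54,"gripper": 1},
  {"x": 100,"y": -196,"z": 0,"turn": -0.72,"gripper": 1},
  {"x": 125,"y": -245,"z": 0,"turn": -0.9,"gripper": 1},
])

```text
clock: 4.78
eef_pos: [0.5532, 0.1085, 0.1585]
orientation: [-0.0, 0.78, 0.626, -0.0]
contact_force: [1.4, 0.8, -0.6]
finger_gap: 0.0386
grip_force: 62.2
```

```bash
python3 - <<'E'
from h import *
print(pose(),ctrl.state()["clock"]); inc(.5547,.1833,.16,1.433)
E
```

```text
(array([0.5532, 0.1085, 0.1585]), np.float64(1.3526503533229275)) 4.775
x 73.3 y -14.8 z -1.5 turn -0.080
```

Call:
servo_tool([
  {"x": 33,"y": -8,"z": 0,"turn": -0.08,"gripper": 1},
  {"x": 65,"y": -15,"z": 0,"turn": -0.08,"gripper": 1},
  {"x": 65,"y": -15,"z": 0,"turn": -0.08,"gripper": 1},
  {"x": 65,"y": -15,"z": 0,"turn": -0.08,"gripper": 1},
])

```text
clock: 5.28
eef_pos: [0.5533, 0.1731, 0.1585]
orientation: [0.0, 0.756, 0.654, -0.001]
contact_force: [0.2, -0.1, -0.6]
finger_gap: 0.0385
grip_force: 62.3
```

```bash
python3 - <<'E'
from h import *
import cv2
print(pose(),ctrl.state()["clock"])
cv2.imwrite("pics/w2.png",ctrl.capture("wrist")[:,:,::-1])
E
```

```text
(array([0.5533, 0.1731, 0.1585]), np.float64(1.4268762601724345)) 5.275
```

View pics/w2.png

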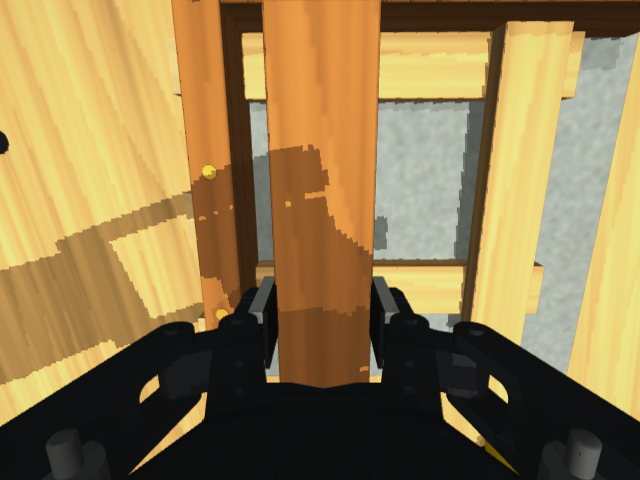

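Wrist view: near-fence inner top edge runs roughly (222,30)–(236,230), left fence at the top (row ~5–30), far slat's near edge (507,22)–(478,320).

```bash
cat >> h.py <<'E'
from scipy.spatial.transform import Rotation as R
def wun(px,z):
    m=ctrl.camera_model("wrist");s=ctrl.state();w,a,b,c=s["orientation"]
    T=np.eye(4);T[:3,:3]=R.from_quat([a,b,c,w]).as_matrix();T[:3,3]=s["eef_pos"];E=T@m["tool_from_camera"]
    px=np.atleast_2d(px); d=np.c_[px,np.ones(len(px))]@np.linalg.inv(m["intrinsics"]).T@E[:3,:3].T
    return (E[:3,3]+d*((z-E[2,3])/d[:,2:]))[:,:2]
psi=-.138
def jig(p,c=(.5225,.3115)): 
    d=np.atleast_2d(p)-c; return 1e3*np.c_[d@[np.cos(psi),np.sin(psi)],d@[-np.sin(psi),np.cos(psi)]]
E
python3 - <<'E'
from h import *
n=wun([(222,30),(236,230)],.087);f=wun([(507,22),(478,320)],.061)
print(n,jig(n));print(f,jig(f))
for q in(n,f): d=q[0]-q[1];print(-np.arctan2(d[0],d[1]))
l=wun([(260,5),(380,3),(500,4),(240,30),(490,32)],[.087,.087,.087,.025,.025] and .087);print(jig(l))
print(jig(wun([(243,33),(490,30)],.043)))
print(jig(pose()[0][:2]))
E
```

```text
[[0.5193 0.3045]
 [0.504  0.1982]] [[  -2.2286   -7.3314]
 [  -2.7711 -114.8166]]
[[0.68   0.2932]
 [0.6581 0.1005]] [[ 158.559     3.5616]
 [ 163.3    -190.3505]]
-0.1430473902048963
-0.11355540304886097
[[ 18.2344   3.9501]
 [ 79.786    4.4547]
 [141.3219   3.6152]
 [  7.1692  -7.3909]
 [137.7487  -9.1463]]
[[ -0.6537   4.0397]
 [157.0164   4.748 ]]
[[  49.7601 -133.2047]]
```

Call:
servo_tool([
  {"x": 0,"y": 0,"z": 40,"turn": -0.006,"gripper": 1},
  {"x": 0,"y": 0,"z": 80,"turn": -0.006,"gripper": 1},
  {"x": 0,"y": 0,"z": 90,"turn": -0.006,"gripper": 1},
  {"x": 0,"y": 0,"z": 90,"turn": -0.006,"gripper": 1},
])

```text
clock: 5.82
eef_pos: [0.5537, 0.1728, 0.069]
orientation: [-0.0, 0.755, 0.656, -0.0]
contact_force: [1.0, -0.2, -1.0]
finger_gap: 0.0386
grip_force: 62.2
```

Call:
servo_tool([
  {"x": 5,"y": 0,"z": 2,"turn": 0,"gripper": 1},
  {"x": 9,"y": 0,"z": 2,"turn": 0,"gripper": 1},
  {"x": 13,"y": 0,"z": 2,"turn": 0,"gripper": 1},
  {"x": 13,"y": 0,"z": 2,"turn": 0,"gripper": 1},
])

```text
clock: 6.32
eef_pos: [0.5557, 0.1869, 0.0676]
orientation: [0.0, 0.754, 0.657, 0.0]
contact_force: [-0.2, 0.4, -1.6]
finger_gap: 0.0386
grip_force: 62.2
```

Call:
servo_tool([
  {"x": 1,"y": 0,"z": 2,"turn": 0,"gripper": 1},
  {"x": 3,"y": 0,"z": 3,"turn": 0,"gripper": 1},
  {"x": 4,"y": 0,"z": 3,"turn": 0,"gripper": 1},
  {"x": 5,"y": 0,"z": 3,"turn": 0,"gripper": 1},
])

```text
clock: 6.82
eef_pos: [0.5561, 0.1914, 0.0641]
orientation: [0.0, 0.754, 0.657, -0.0]
contact_force: [0.1, -0.3, -0.8]
finger_gap: 0.0385
grip_force: 62.2
```

Call:
servo_tool([
  {"x": 1,"y": 0,"z": 0,"turn": 0,"gripper": 1},
  {"x": 2,"y": 0,"z": 0,"turn": 0,"gripper": 1},
  {"x": 3,"y": 0,"z": 0,"turn": 0,"gripper": 1},
])

```text
clock: 7.2
eef_pos: [0.5566, 0.1944, 0.0642]
orientation: [0.0, 0.754, 0.657, 0.0]
contact_force: [-0.3, -0.5, -1.3]
finger_gap: 0.0385
grip_force: 62.2
```

Call:
servo_tool([
  {"x": 1,"y": 0,"z": 0,"turn": 0,"gripper": 1},
  {"x": 2,"y": 0,"z": 0,"turn": 0,"gripper": 1},
  {"x": 3,"y": 0,"z": 0,"turn": 0,"gripper": 1},
])

```text
clock: 7.58
eef_pos: [0.5568, 0.1965, 0.064]
orientation: [0.001, 0.754, 0.657, -0.001]
contact_force: [-1.4, -4.4, -0.3]
finger_gap: 0.0385
grip_force: 62.4
```

Call:
servo_tool([
  {"x": 1,"y": 0,"z": 0,"turn": 0,"gripper": 1},
  {"x": 2,"y": 0,"z": 0,"turn": 0,"gripper": 1},
])

```text
clock: 7.82
eef_pos: [0.5567, 0.1966, 0.0639]
orientation: [0.002, 0.754, 0.656, -0.003]
contact_force: [-2.8, -8.9, 1.1]
finger_gap: 0.0383
grip_force: 62.5
```

Call:
servo_tool([
  {"x": -1,"y": 0,"z": 1,"turn": 0,"gripper": 1},
  {"x": -1,"y": 0,"z": 1,"turn": 0,"gripper": -0.3},
  {"x": -1,"y": 0,"z": 0,"turn": 0,"gripper": -0.4},
  {"x": -1,"y": 0,"z": 0,"turn": 0,"gripper": -0.4},
  {"x": -1,"y": 0,"z": -30,"turn": 0,"gripper": -0.4},
])

```text
clock: 8.45
eef_pos: [0.555, 0.1981, 0.0914]
orientation: [-0.002, 0.754, 0.657, -0.003]
contact_force: [0.3, 0.2, 0.4]
finger_gap: 0.0599
grip_force: 0.0
```

Call:
servo_tool([
  {"x": 0,"y": 0,"z": -10,"turn": 0,"gripper": 1},
  {"x": 0,"y": 20,"z": -10,"turn": 0,"gripper": 1},
  {"x": 0,"y": 46,"z": -10,"turn": 0,"gripper": 1},
  {"x": 0,"y": 46,"z": 20,"turn": 0,"gripper": 1},
  {"x": 0,"y": 46,"z": 29,"turn": 0,"gripper": 1},
])

```text
clock: 9.07
eef_pos: [0.6012, 0.1916, 0.0623]
orientation: [-0.001, 0.754, 0.657, -0.002]
contact_force: [0.1, 0.2, 0.1]
finger_gap: -0.0003
grip_force: 0.0
```

Call:
servo_tool([
  {"x": 0,"y": 0,"z": 0,"turn": 0,"gripper": 1},
  {"x": 0,"y": -3,"z": 0,"turn": 0,"gripper": 1},
])

```text
clock: 9.32
eef_pos: [0.6001, 0.1926, 0.0662]
orientation: [0.0, 0.754, 0.657, 0.001]
contact_force: [-0.2, 0.8, -0.7]
finger_gap: 0.0004
grip_force: 0.0
```

Call:
servo_tool([
  {"x": 0,"y": -4,"z": 0,"turn": 0,"gripper": 1},
  {"x": 0,"y": -8,"z": 0,"turn": 0,"gripper": 1},
  {"x": 0,"y": -12,"z": 0,"turn": 0,"gripper": 1},
  {"x": 0,"y": -16,"z": 0,"turn": 0,"gripper": 1},
  {"x": 0,"y": -20,"z": 0,"turn": 0,"gripper": 1},
])

```text
clock: 9.95
eef_pos: [0.5799, 0.1951, 0.0654]
orientation: [0.0, 0.754, 0.657, 0.0]
contact_force: [1.1, -0.2, 0.4]
finger_gap: 0.0001
grip_force: 0.5
```

Call:
servo_tool([
  {"x": 0,"y": -3,"z": 0,"turn": 0,"gripper": 1},
  {"x": 0,"y": -6,"z": 0,"turn": 0,"gripper": 1},
  {"x": 0,"y": -9,"z": 0,"turn": 0,"gripper": 1},
])

```text
clock: 10.32
eef_pos: [0.5709, 0.1964, 0.0652]
orientation: [0.0, 0.754, 0.657, 0.0]
contact_force: [1.3, -0.2, 0.4]
finger_gap: 0.0003
grip_force: 0.5
```

Call:
servo_tool([
  {"x": 0,"y": -2,"z": 0,"turn": 0,"gripper": 1},
  {"x": 0,"y": -4,"z": 0,"turn": 0,"gripper": 1},
])

```text
clock: 10.58
eef_pos: [0.5669, 0.1969, 0.0651]
orientation: [0.0, 0.754, 0.657, -0.0]
contact_force: [0.6, -0.1, 0.8]
finger_gap: 0.0003
grip_force: 0.5
```

Call:
servo_tool([
  {"x": 0,"y": -2,"z": 0,"turn": 0,"gripper": 1},
  {"x": 0,"y": -4,"z": 0,"turn": 0,"gripper": 1},
])

```text
clock: 10.82
eef_pos: [0.5629, 0.1975, 0.0651]
orientation: [0.0, 0.754, 0.657, -0.0]
contact_force: [1.9, 0.7, -0.1]
finger_gap: 0.0
grip_force: 0.5
```

Call:
servo_tool([
  {"x": 0,"y": -1,"z": 0,"turn": 0,"gripper": 1},
  {"x": 0,"y": -2,"z": 0,"turn": 0,"gripper": 1},
])

```text
clock: 11.08
eef_pos: [0.561, 0.1977, 0.0651]
orientation: [0.0, 0.754, 0.657, -0.0]
contact_force: [1.7, -0.0, 0.5]
finger_gap: -0.0001
grip_force: 0.5
```

Call:
servo_tool([
  {"x": 0,"y": -1,"z": 0,"turn": 0,"gripper": 1},
  {"x": 0,"y": -2,"z": 0,"turn": 0,"gripper": 1},
])

```text
clock: 11.32
eef_pos: [0.559, 0.198, 0.0651]
orientation: [0.0, 0.754, 0.657, 0.0]
contact_force: [1.2, -0.8, 0.7]
finger_gap: 0.0002
grip_force: 0.5
```

Call:
servo_tool([
  {"x": 0,"y": -1,"z": 0,"turn": 0,"gripper": 1},
  {"x": 0,"y": -2,"z": 0,"turn": 0,"gripper": 1},
])

```text
clock: 11.58
eef_pos: [0.5574, 0.1982, 0.0652]
orientation: [0.001, 0.754, 0.657, 0.0]
contact_force: [2.7, -0.6, -1.2]
finger_gap: -0.0
grip_force: 1.5
```

Call:
servo_tool([
  {"x": 0,"y": -1,"z": 0,"turn": 0,"gripper": 1},
  {"x": 0,"y": -2,"z": 0,"turn": 0,"gripper": 1},
])

```text
clock: 11.82
eef_pos: [0.5572, 0.1982, 0.0659]
orientation: [0.002, 0.754, 0.657, 0.002]
contact_force: [7.3, -0.7, -0.3]
finger_gap: -0.0003
grip_force: 3.8
```

Call:
servo_tool([
  {"x": 0,"y": -1,"z": 0,"turn": 0,"gripper": 1},
  {"x": 0,"y": -2,"z": 0,"turn": 0,"gripper": 1},
])

```text
clock: 12.08
eef_pos: [0.5571, 0.1982, 0.0668]
orientation: [0.003, 0.754, 0.656, 0.004]
contact_force: [10.0, -1.9, 0.1]
finger_gap: 0.0004
grip_force: 5.4
```

Call:
servo_tool([
  {"x": 0,"y": 6,"z": 0,"turn": 0,"gripper": 1},
  {"x": 0,"y": 8,"z": -45,"turn": 0,"gripper": 1},
  {"x": -50,"y": 0,"z": -45,"turn": 0,"gripper": 1},
  {"x": -100,"y": -24,"z": -45,"turn": 0,"gripper": 1},
  {"x": -140,"y": -24,"z": -45,"turn": 0,"gripper": 1},
])

```text
clock: 12.7
eef_pos: [0.5072, 0.0627, 0.1092]
orientation: [-0.002, 0.754, 0.657, -0.001]
contact_force: [1.4, -0.2, 0.1]
finger_gap: 0.0001
grip_force: 0.0
```

Call:
servo_tool([
  {"x": 0,"y": 0,"z": 0,"turn": 0,"gripper": 1},
  {"x": 0,"y": 0,"z": 30,"turn": 0,"gripper": 1},
  {"x": 0,"y": 0,"z": 43,"turn": 0,"gripper": 1},
  {"x": 0,"y": 0,"z": 43,"turn": 0,"gripper": 1},
])

```text
clock: 13.2
eef_pos: [0.5089, 0.0642, 0.0655]
orientation: [-0.001, 0.754, 0.657, -0.001]
contact_force: [-0.6, -0.9, 0.2]
finger_gap: 0.0002
grip_force: 0.0
```

```bash
python3 - <<'E'
from h import *
import cv2
print(pose(),ctrl.state()["clock"],ctrl.state()["contact_force"],jig(pose()[0][:2],(.5211,.3158)))
i=ctrl.capture("top")[:,:,::-1]; w=ctrl.capture("wrist")[:,:,::-1]
cv2.imwrite("pics/m1.png",np.hstack([cv2.resize(i[140:310,140:310],(480,480),interpolation=cv2.INTER_CUBIC),w])[:, :800] if 0 else np.hstack([cv2.resize(i[140:310,140:310],(400,400),interpolation=cv2.INTER_CUBIC),cv2.resize(w,(400,300))[:, :].copy() if 0 else cv2.copyMakeBorder(cv2.resize(w,(400,300)),0,100,0,0,cv2.BORDER_CONSTANT)]))
E
```

```text
(array([0.5089, 0.0642, 0.0655]), np.float64(1.4337523548233118)) 13.2 [-0.6249 -0.8814  0.2378] [[  22.4885 -250.8475]]
```

View pics/m1.png

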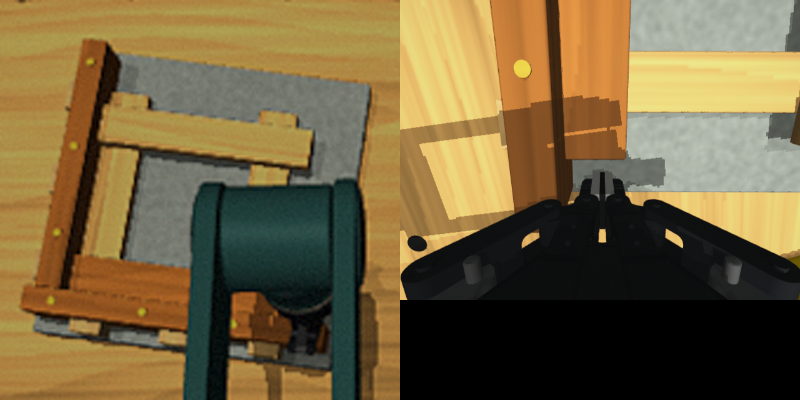

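The slat is snug and parallel to the near fence; its right end lies just ahead of the fingers. Pushing the end home.

Call:
servo_tool([
  {"x": 3,"y": 0,"z": 0,"turn": 0,"gripper": 1},
  {"x": 5,"y": 0,"z": 0,"turn": 0,"gripper": 1},
  {"x": 7,"y": 0,"z": 0,"turn": 0,"gripper": 1},
])

```text
clock: 13.68
eef_pos: [0.5113, 0.0706, 0.0676]
orientation: [0.0, 0.754, 0.657, 0.0]
contact_force: [0.3, 0.0, -0.3]
finger_gap: -0.0001
grip_force: 0.0
```

Call:
servo_tool([
  {"x": 1,"y": 0,"z": 0,"turn": 0,"gripper": 1},
  {"x": 2,"y": 0,"z": 0,"turn": 0,"gripper": 1},
])

```text
clock: 13.92
eef_pos: [0.5113, 0.0724, 0.0672]
orientation: [0.0, 0.754, 0.657, -0.0]
contact_force: [1.0, -0.0, 0.6]
finger_gap: 0.0002
grip_force: 0.0
```

Call:
servo_tool([
  {"x": 1,"y": 0,"z": 0,"turn": 0,"gripper": 1},
  {"x": 2,"y": 0,"z": 0,"turn": 0,"gripper": 1},
])

```text
clock: 14.18
eef_pos: [0.5116, 0.0744, 0.0671]
orientation: [0.0, 0.754, 0.657, -0.0]
contact_force: [0.0, 0.2, -0.4]
finger_gap: -0.0001
grip_force: 0.0
```

Call:
servo_tool([
  {"x": 1,"y": 0,"z": 0,"turn": 0,"gripper": 1},
  {"x": 2,"y": 0,"z": 1,"turn": 0,"gripper": 1},
])

```text
clock: 14.42
eef_pos: [0.512, 0.0755, 0.0665]
orientation: [0.001, 0.754, 0.657, -0.001]
contact_force: [-1.2, -4.9, 3.8]
finger_gap: -0.0001
grip_force: 2.3
```

Call:
servo_tool([
  {"x": 1,"y": 0,"z": 0,"turn": 0,"gripper": 1},
  {"x": 2,"y": 0,"z": 0,"turn": 0,"gripper": 1},
])

```text
clock: 14.68
eef_pos: [0.512, 0.0756, 0.0664]
orientation: [0.002, 0.754, 0.657, -0.002]
contact_force: [-2.3, -9.7, 3.3]
finger_gap: -0.0001
grip_force: 5.1
```

Call:
servo_tool([
  {"x": 1,"y": 0,"z": 0,"turn": 0,"gripper": 1},
  {"x": 2,"y": 0,"z": 0,"turn": 0,"gripper": 1},
])

```text
clock: 14.92
eef_pos: [0.512, 0.0757, 0.0664]
orientation: [0.003, 0.754, 0.657, -0.004]
contact_force: [-2.8, -15.6, 3.8]
finger_gap: -0.0002
grip_force: 7.7
```

Call:
servo_tool([
  {"x": -10,"y": 0,"z": 0,"turn": 0,"gripper": 1},
  {"x": -30,"y": 2,"z": -50,"turn": 0.18,"gripper": 1},
  {"x": -80,"y": 10,"z": -80,"turn": 0.36,"gripper": 0},
  {"x": -135,"y": 20,"z": -80,"turn": 0.54,"gripper": -1},
  {"x": -190,"y": 27,"z": -60,"turn": 0.72,"gripper": -1},
])

```text
clock: 15.55
eef_pos: [0.515, -0.1132, 0.1287]
orientation: [0.002, 0.938, 0.347, 0.003]
contact_force: [0.7, -0.1, 0.0]
finger_gap: 0.0545
grip_force: 0.0
```

```bash
python3 - <<'E'
from h import *
print(pose(),ctrl.state()["clock"]); inc(.5125,-.218,.08,.033)
E
```

```text
(array([ 0.515 , -0.1132,  0.1287]), np.float64(0.7077735282940236)) 15.55
x -70.1 y 78.0 z 48.7 turn 0.675
```

Call:
servo_tool([
  {"x": -25,"y": 26,"z": 0,"turn": 0.18,"gripper": -1},
  {"x": -50,"y": 52,"z": 10,"turn": 0.36,"gripper": -1},
  {"x": -68,"y": 78,"z": 40,"turn": 0.54,"gripper": -1},
  {"x": -68,"y": 78,"z": 60,"turn": 0.667,"gripper": -1},
  {"x": -68,"y": 78,"z": 75,"turn": 0.667,"gripper": -1},
])

```text
clock: 16.18
eef_pos: [0.5122, -0.2149, 0.0497]
orientation: [-0.001, 1.0, 0.023, -0.0]
contact_force: [0.7, 0.5, -0.0]
finger_gap: 0.0853
grip_force: 0.0
```

```bash
python3 - <<'E'
from h import *
import cv2
print(pose(),ctrl.state()["clock"]); inc(.5125,-.218,.019,.033)
w=ctrl.capture("wrist"); hsv=cv2.cvtColor(w,cv2.COLOR_RGB2HSV).astype(int)
r=w.astype(int); m=((r[:,:,0]>1.9*r[:,:,1])&(r[:,:,0]>40))
for row in (60,120,180,240,290):
    c=np.where(m[row])[0]; print(row,len(c),c.min() if len(c) else 0,c.max() if len(c) else 0, jig(wun([(np.median(c),row)],.018),(0,0)) if 0 else wun([(np.median(c),row)],.018) if len(c) else '')
inc(.5125,-.218,.019,.033)
E
```

```text
(array([ 0.5122, -0.2149,  0.0497]), np.float64(0.04649676109917748)) 16.175
x 0.1 y 3.1 z 30.7 turn 0.013
60 107 269 375 [[ 0.6116 -0.207 ]]
120 102 271 372 [[ 0.5878 -0.208 ]]
180 172 13 369 [[ 0.5609 -0.1918]]
240 165 30 367 [[ 0.5324 -0.193 ]]
290 158 45 364 [[ 0.5065 -0.1937]]
x 1.2 y 4.0 z 28.7 turn 0.015
```

Call:
servo_tool([
  {"x": 0,"y": -2,"z": 20,"turn": 0.012,"gripper": -1},
  {"x": 0,"y": -2,"z": 29,"turn": 0.012,"gripper": -1},
  {"x": 0,"y": -2,"z": 29,"turn": 0.012,"gripper": -1},
  {"x": 0,"y": -2,"z": 29,"turn": 0.012,"gripper": -1},
  {"x": 0,"y": -2,"z": 29,"turn": 0.012,"gripper": -1},
])

```text
clock: 16.85
eef_pos: [0.5131, -0.2134, 0.0232]
orientation: [0.0, 1.0, 0.017, 0.001]
contact_force: [-0.8, -0.3, -0.5]
finger_gap: 0.0855
grip_force: 0.0
```

Call:
servo_tool([
  {"x": 0,"y": 0,"z": 0,"turn": 0,"gripper": 1},
  {"x": 0,"y": 0,"z": 0,"turn": 0,"gripper": 1},
  {"x": 0,"y": 0,"z": 0,"turn": 0,"gripper": 1},
  {"x": 0,"y": 0,"z": 0,"turn": 0,"gripper": 1},
])

```text
clock: 17.35
eef_pos: [0.5129, -0.2133, 0.0227]
orientation: [0.0, 1.0, 0.017, 0.001]
contact_force: [-0.5, 0.1, 3.6]
finger_gap: 0.0446
grip_force: 63.2
```

Call:
servo_tool([
  {"x": 0,"y": 0,"z": -50,"turn": 0,"gripper": 1},
  {"x": 0,"y": -20,"z": -105,"turn": 0,"gripper": 1},
  {"x": 0,"y": -75,"z": -130,"turn": 0.06,"gripper": 1},
  {"x": 0,"y": -132,"z": -130,"turn": 0.12,"gripper": 1},
  {"x": 0,"y": -190,"z": -130,"turn": 0.17,"gripper": 1},
])

```text
clock: 17.98
eef_pos: [0.5056, -0.0217, 0.1521]
orientation: [-0.0, 0.998, -0.069, 0.0]
contact_force: [0.2, 0.6, -1.1]
finger_gap: 0.0441
grip_force: 62.7
```

Call:
servo_tool([
  {"x": 0,"y": -55,"z": 0,"turn": 0,"gripper": 1},
  {"x": 0,"y": -110,"z": 0,"turn": 0,"gripper": 1},
  {"x": 20,"y": -165,"z": 0,"turn": 0,"gripper": 1},
])

```text
clock: 18.35
eef_pos: [0.5473, 0.1393, 0.1515]
orientation: [0.0, 0.998, -0.068, -0.001]
contact_force: [1.0, -0.3, -0.9]
finger_gap: 0.0443
grip_force: 62.7
```

```bash
python3 - <<'E'
from h import *
print(pose(),ctrl.state()["clock"]); inc(.6389,.2409,.15,-.138)
E
```

```text
(array([0.5473, 0.1393, 0.1515]), np.float64(-0.13568198097070833)) 18.35
x 77.0 y -113.0 z 1.5 turn 0.002
```

Call:
servo_tool([
  {"x": 25,"y": -36,"z": 0,"turn": 0.002,"gripper": 1},
  {"x": 50,"y": -72,"z": 0,"turn": 0.002,"gripper": 1},
  {"x": 75,"y": -108,"z": 0,"turn": 0.002,"gripper": 1},
  {"x": 75,"y": -108,"z": 0,"turn": 0.002,"gripper": 1},
  {"x": 75,"y": -108,"z": 20,"turn": 0.002,"gripper": 1},
])

```text
clock: 18.98
eef_pos: [0.6379, 0.2343, 0.1327]
orientation: [-0.0, 0.998, -0.069, 0.001]
contact_force: [0.5, 0.0, -1.9]
finger_gap: 0.0439
grip_force: 62.7
```

```bash
python3 - <<'E'
from h import *
print(pose(),ctrl.state()["clock"],jig(pose()[0][:2],(.5211,.3158))); inc(.6389,.2409,.09,-.138)
E
```

```text
(array([0.6379, 0.2343, 0.1327]), np.float64(-0.13807247386767565)) 18.975 [[126.8798 -64.6203]]
x 0.1 y -6.6 z 42.7 turn -0.000
```

Call:
servo_tool([
  {"x": 0,"y": 0,"z": 30,"turn": 0,"gripper": 1},
  {"x": -3,"y": 0,"z": 41,"turn": 0,"gripper": 1},
  {"x": -6,"y": 0,"z": 44,"turn": 0,"gripper": 1},
  {"x": -9,"y": 0,"z": 45,"turn": 0,"gripper": 1},
  {"x": -12,"y": 0,"z": 46,"turn": 0,"gripper": 1},
])

```text
clock: 19.6
eef_pos: [0.6259, 0.2362, 0.0877]
orientation: [-0.0, 0.998, -0.069, 0.001]
contact_force: [0.5, -0.4, -1.5]
finger_gap: 0.0442
grip_force: 62.7
```

Call:
servo_tool([
  {"x": -1,"y": 0,"z": 0,"turn": 0,"gripper": 1},
  {"x": -2,"y": 0,"z": 0,"turn": 0,"gripper": 1},
  {"x": -3,"y": 0,"z": 0,"turn": 0,"gripper": 1},
])

```text
clock: 19.98
eef_pos: [0.6225, 0.2365, 0.0863]
orientation: [0.0, 0.998, -0.069, 0.0]
contact_force: [-0.5, -0.7, -1.7]
finger_gap: 0.0441
grip_force: 62.7
```

Call:
servo_tool([
  {"x": -1,"y": 0,"z": 0,"turn": 0,"gripper": 1},
  {"x": -2,"y": 0,"z": 0,"turn": 0,"gripper": 1},
])

```text
clock: 20.23
eef_pos: [0.6204, 0.2367, 0.0861]
orientation: [0.0, 0.998, -0.069, -0.0]
contact_force: [-0.2, 0.2, -0.9]
finger_gap: 0.0441
grip_force: 62.7
```

Call:
servo_tool([
  {"x": -1,"y": 0,"z": 1.5,"turn": 0,"gripper": 1},
  {"x": -2,"y": 0,"z": 1.5,"turn": 0,"gripper": 1},
  {"x": -3,"y": 0,"z": 1.5,"turn": 0,"gripper": 1},
])

```text
clock: 20.6
eef_pos: [0.6185, 0.2369, 0.0849]
orientation: [0.0, 0.998, -0.069, 0.001]
contact_force: [4.5, -1.3, -3.0]
finger_gap: 0.0444
grip_force: 62.7
```

Call:
servo_tool([
  {"x": -1,"y": 0,"z": 0,"turn": 0,"gripper": 1},
  {"x": -2,"y": 0,"z": 0,"turn": 0,"gripper": 1},
])

```text
clock: 20.85
eef_pos: [0.6185, 0.2369, 0.0859]
orientation: [-0.0, 0.998, -0.069, 0.004]
contact_force: [8.2, -1.7, -2.1]
finger_gap: 0.0443
grip_force: 62.6
```

Call:
servo_tool([
  {"x": -1,"y": 0,"z": 0,"turn": 0,"gripper": 1},
  {"x": -2,"y": 0,"z": 0,"turn": 0,"gripper": 1},
])

```text
clock: 21.1
eef_pos: [0.6184, 0.2369, 0.0867]
orientation: [-0.0, 0.998, -0.07, 0.006]
contact_force: [12.9, -1.4, -2.3]
finger_gap: 0.0445
grip_force: 62.5
```

Call:
servo_tool([
  {"x": 5,"y": 0,"z": 1.5,"turn": 0,"gripper": 1},
  {"x": 5,"y": 0,"z": 1.5,"turn": 0,"gripper": -0.3},
  {"x": 5,"y": 0,"z": 1.5,"turn": 0,"gripper": -0.4},
  {"x": 5,"y": 0,"z": 1.5,"turn": 0,"gripper": -0.4},
  {"x": 5,"y": 0,"z": -35,"turn": 0,"gripper": -0.4},
])

```text
clock: 21.72
eef_pos: [0.6157, 0.2364, 0.1155]
orientation: [0.002, 0.998, -0.069, -0.005]
contact_force: [0.5, -0.6, -0.1]
finger_gap: 0.0598
grip_force: 0.0
```

Call:
servo_tool([
  {"x": -3,"y": 0,"z": -8,"turn": 0,"gripper": 1},
  {"x": -3,"y": 20,"z": -8,"turn": 0,"gripper": 1},
  {"x": -3,"y": 48,"z": -8,"turn": 0,"gripper": 1},
  {"x": -3,"y": 48,"z": 25,"turn": 0,"gripper": 1},
  {"x": -3,"y": 48,"z": 34,"turn": 0,"gripper": 1},
])

```text
clock: 22.35
eef_pos: [0.6062, 0.1878, 0.0814]
orientation: [0.001, 0.998, -0.07, -0.004]
contact_force: [-0.7, 0.5, -0.5]
finger_gap: -0.0
grip_force: 0.0
```

Call:
servo_tool([
  {"x": 0,"y": -2,"z": 0,"turn": 0,"gripper": 1},
  {"x": 0,"y": -5,"z": 0,"turn": 0,"gripper": 1},
])

```text
clock: 22.6
eef_pos: [0.6101, 0.1951, 0.0865]
orientation: [-0.0, 0.998, -0.069, 0.001]
contact_force: [-0.2, -0.4, -0.0]
finger_gap: -0.0002
grip_force: 0.0
```

Call:
servo_tool([
  {"x": 0,"y": -4,"z": 2,"turn": 0,"gripper": 1},
  {"x": 0,"y": -8,"z": 2,"turn": 0,"gripper": 1},
  {"x": 0,"y": -12,"z": 2,"turn": 0,"gripper": 1},
  {"x": 0,"y": -16,"z": 2,"turn": 0,"gripper": 1},
  {"x": 0,"y": -20,"z": 2,"turn": 0,"gripper": 1},
])

```text
clock: 23.22
eef_pos: [0.6124, 0.2148, 0.0837]
orientation: [0.0, 0.998, -0.069, 0.0]
contact_force: [-0.4, -1.6, 1.5]
finger_gap: -0.0002
grip_force: 0.6
```

Call:
servo_tool([
  {"x": 0,"y": -4,"z": 0,"turn": 0,"gripper": 1},
  {"x": 0,"y": -8,"z": 0,"turn": 0,"gripper": 1},
  {"x": 0,"y": -12,"z": 0,"turn": 0,"gripper": 1},
  {"x": 0,"y": -16,"z": 0,"turn": 0,"gripper": 1},
])

```text
clock: 23.72
eef_pos: [0.6148, 0.2307, 0.0835]
orientation: [0.0, 0.998, -0.069, 0.0]
contact_force: [0.8, -1.4, 0.5]
finger_gap: -0.0003
grip_force: 0.7
```

Call:
servo_tool([
  {"x": 0,"y": -1.5,"z": 0,"turn": 0,"gripper": 1},
  {"x": 0,"y": -3,"z": 0,"turn": 0,"gripper": 1},
])

```text
clock: 23.98
eef_pos: [0.615, 0.2335, 0.0835]
orientation: [0.0, 0.998, -0.069, 0.0]
contact_force: [1.0, -0.9, -0.5]
finger_gap: 0.0001
grip_force: 0.6
```

Call:
servo_tool([
  {"x": 0,"y": -1.5,"z": 0,"turn": 0,"gripper": 1},
  {"x": 0,"y": -3,"z": 0,"turn": 0,"gripper": 1},
])

```text
clock: 24.22
eef_pos: [0.615, 0.2366, 0.0834]
orientation: [-0.0, 0.998, -0.069, -0.001]
contact_force: [0.4, -1.0, -0.1]
finger_gap: -0.0001
grip_force: 0.4
```

Call:
servo_tool([
  {"x": 0,"y": -1.5,"z": 0,"turn": 0,"gripper": 1},
  {"x": 0,"y": -3,"z": 0,"turn": 0,"gripper": 1},
])

```text
clock: 24.48
eef_pos: [0.6155, 0.2396, 0.0835]
orientation: [0.0, 0.998, -0.069, -0.0]
contact_force: [-1.7, -0.7, 0.4]
finger_gap: -0.0005
grip_force: 0.4
```

Call:
servo_tool([
  {"x": 0,"y": -1,"z": 0,"turn": 0,"gripper": 1},
  {"x": 0,"y": -2,"z": 0,"turn": 0,"gripper": 1},
])

```text
clock: 24.72
eef_pos: [0.6159, 0.2415, 0.0835]
orientation: [0.0, 0.998, -0.069, -0.0]
contact_force: [-0.3, -0.3, -1.4]
finger_gap: 0.0
grip_force: 0.3
```

Call:
servo_tool([
  {"x": 0,"y": -1,"z": 0,"turn": 0,"gripper": 1},
  {"x": 0,"y": -2,"z": 0,"turn": 0,"gripper": 1},
])

```text
clock: 24.98
eef_pos: [0.6161, 0.2422, 0.0835]
orientation: [0.001, 0.998, -0.069, -0.0]
contact_force: [-1.4, -5.0, 1.3]
finger_gap: 0.0
grip_force: 2.8
```

Call:
servo_tool([
  {"x": 0,"y": -1,"z": 0,"turn": 0,"gripper": 1},
  {"x": 0,"y": -2,"z": 0,"turn": 0,"gripper": 1},
])

```text
clock: 25.22
eef_pos: [0.6161, 0.2424, 0.0835]
orientation: [0.003, 0.998, -0.07, -0.001]
contact_force: [-2.0, -9.9, 2.4]
finger_gap: 0.0004
grip_force: 5.0
```

Call:
servo_tool([
  {"x": -1,"y": 0,"z": 0,"turn": 0,"gripper": 1},
  {"x": -2,"y": 0,"z": 0,"turn": 0,"gripper": 1},
  {"x": -3,"y": 0,"z": 0,"turn": 0,"gripper": 1},
])

```text
clock: 25.6
eef_pos: [0.6156, 0.2424, 0.0839]
orientation: [0.003, 0.998, -0.07, 0.002]
contact_force: [5.1, -8.8, 0.2]
finger_gap: 0.0001
grip_force: 4.0
```

Call:
servo_tool([
  {"x": -1,"y": 0,"z": 0,"turn": 0,"gripper": 1},
  {"x": -2,"y": 0,"z": 0,"turn": 0,"gripper": 1},
  {"x": -3,"y": 0,"z": 0,"turn": 0,"gripper": 1},
])

```text
clock: 25.98
eef_pos: [0.613, 0.2428, 0.084]
orientation: [0.003, 0.998, -0.07, 0.003]
contact_force: [3.5, -8.6, -0.8]
finger_gap: -0.0001
grip_force: 4.0
```

Call:
servo_tool([
  {"x": 2,"y": 8,"z": 0,"turn": 0,"gripper": 1},
  {"x": 0,"y": 12,"z": -50,"turn": 0,"gripper": 1},
  {"x": -15,"y": 60,"z": -60,"turn": -0.1,"gripper": 0},
  {"x": -30,"y": 118,"z": -60,"turn": -0.18,"gripper": -1},
  {"x": -46,"y": 176,"z": -60,"turn": -0.235,"gripper": -1},
])

```text
clock: 26.6
eef_pos: [0.5405, 0.0775, 0.1443]
orientation: [-0.001, 0.999, 0.05, 0.001]
contact_force: [0.5, -1.2, 0.2]
finger_gap: 0.054
grip_force: 0.0
```

```bash
python3 - <<'E'
from h import *
import cv2
print(pose(),ctrl.state()["clock"]); inc(.4725,-.0954,.06,.0965)
cv2.imwrite("pics/t3.png",ctrl.capture("top")[:,:,::-1])
E
```

```text
(array([0.5405, 0.0775, 0.1443]), np.float64(0.10002191130541943)) 26.6
x -84.9 y 165.2 z 84.3 turn 0.004
```

Call:
servo_tool([
  {"x": -25,"y": 50,"z": 0,"turn": 0,"gripper": -1},
  {"x": -50,"y": 100,"z": 10,"turn": 0,"gripper": -1},
  {"x": -75,"y": 146,"z": 40,"turn": 0,"gripper": -1},
  {"x": -83,"y": 160,"z": 75,"turn": 0,"gripper": -1},
  {"x": -83,"y": 160,"z": 85,"turn": 0,"gripper": -1},
])

```text
clock: 27.28
eef_pos: [0.4721, -0.089, 0.0566]
orientation: [-0.001, 0.999, 0.047, -0.002]
contact_force: [-1.1, 0.3, 0.4]
finger_gap: 0.0854
grip_force: 0.0
```

```bash
python3 - <<'E'
from h import *
import cv2
w=ctrl.capture("wrist").astype(int)
print(pose(),ctrl.state()["clock"]); inc(.4725,-.0954,.019,.0965)
m=(w[:,:,0]>1.6*w[:,:,1])&(w[:,:,0]>22)&(w[:,:,0]<130)
for row in (60,100,140,180,220):
    c=np.where(m[row,200:450])[0]+200; print(row,len(c),np.percentile(c,[5,50,95]) if len(c) else '',wun([(np.median(c),row)],.018) if len(c) else '')
E
```

```text
(array([ 0.4725, -0.0884,  0.0565]), np.float64(0.09546669115527501)) 27.325
x -0.7 y 7.0 z 37.5 turn -0.001
60 0  
100 75 [299.7 333.  366.3] [[ 0.5586 -0.083 ]]
140 73 [300.6 333.  365.4] [[ 0.5411 -0.0848]]
180 71 [301.5 333.  364.5] [[ 0.5226 -0.0867]]
220 69 [302.4 333.  363.6] [[ 0.503  -0.0887]]
```

Call:
servo_tool([
  {"x": 0,"y": 3,"z": 20,"turn": 0,"gripper": -1},
  {"x": 0,"y": 3,"z": 36,"turn": 0,"gripper": -1},
  {"x": 0,"y": 3,"z": 38,"turn": 0,"gripper": -1},
  {"x": 0,"y": 3,"z": 38,"turn": 0,"gripper": -1},
  {"x": 0,"y": 3,"z": 38,"turn": 0,"gripper": -1},
])

```text
clock: 27.95
eef_pos: [0.4747, -0.0921, 0.0215]
orientation: [0.0, 0.999, 0.049, 0.001]
contact_force: [0.4, -0.6, -0.1]
finger_gap: 0.0852
grip_force: 0.0
```

Call:
servo_tool([
  {"x": 0,"y": 0,"z": 0,"turn": 0,"gripper": 1},
  {"x": 0,"y": 0,"z": 0,"turn": 0,"gripper": 1},
  {"x": 0,"y": 0,"z": 0,"turn": 0,"gripper": 1},
  {"x": 0,"y": 0,"z": 0,"turn": 0,"gripper": 1},
])

```text
clock: 28.45
eef_pos: [0.4744, -0.0923, 0.0211]
orientation: [0.0, 0.999, 0.048, 0.001]
contact_force: [0.8, -0.1, 3.4]
finger_gap: 0.0335
grip_force: 61.7
```

View pics/t3.png

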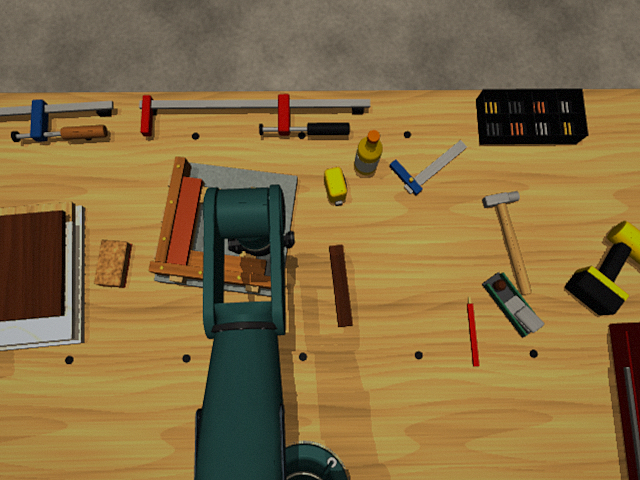

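The top view shows slat c snug along the left fence (175–200, 180–265) and the jig unmoved; slat a is now gripped.

Call:
servo_tool([
  {"x": 0,"y": 0,"z": -50,"turn": 0,"gripper": 1},
  {"x": 0,"y": 0,"z": -105,"turn": 0,"gripper": 1},
  {"x": 30,"y": -40,"z": -130,"turn": 0.08,"gripper": 1},
  {"x": 65,"y": -85,"z": -130,"turn": 0.16,"gripper": 1},
  {"x": 100,"y": -130,"z": -130,"turn": 0.234,"gripper": 1},
])

```text
clock: 29.08
eef_pos: [0.5617, 0.0482, 0.1509]
orientation: [0.0, 0.998, -0.07, 0.0]
contact_force: [0.4, -1.0, -0.7]
finger_gap: 0.033
grip_force: 61.3
```

```bash
python3 - <<'E'
from h import *
print(pose(),ctrl.state()["clock"]); inc(.6146,.1312,.09,-.138)
E
```

```text
(array([0.5617, 0.0482, 0.1509]), np.float64(-0.14046841441605767)) 29.075
x 40.8 y -89.6 z 60.9 turn -0.002
```

Call:
servo_tool([
  {"x": 20,"y": -45,"z": 0,"turn": -0.002,"gripper": 1},
  {"x": 39,"y": -88,"z": 0,"turn": -0.002,"gripper": 1},
  {"x": 39,"y": -88,"z": 30,"turn": -0.002,"gripper": 1},
  {"x": 39,"y": -88,"z": 55,"turn": -0.002,"gripper": 1},
  {"x": 39,"y": -88,"z": 62,"turn": -0.002,"gripper": 1},
])

```text
clock: 29.7
eef_pos: [0.6097, 0.1287, 0.0852]
orientation: [0.001, 0.998, -0.067, -0.003]
contact_force: [-0.2, 0.1, -0.7]
finger_gap: 0.0335
grip_force: 61.3
```

Call:
servo_tool([
  {"x": -2,"y": 0,"z": 1,"turn": 0,"gripper": 1},
  {"x": -4,"y": 0,"z": 2,"turn": 0,"gripper": 1},
  {"x": -6,"y": 0,"z": 3,"turn": 0,"gripper": 1},
])

```text
clock: 30.08
eef_pos: [0.6062, 0.1296, 0.0871]
orientation: [-0.0, 0.998, -0.068, 0.001]
contact_force: [0.2, -0.5, -1.0]
finger_gap: 0.0333
grip_force: 61.3
```

```bash
python3 - <<'E'
from h import *
print(pose(),ctrl.state()["clock"],jig(pose()[0][:2],(.5211,.3158)),ctrl.state()["contact_force"])
E
```

```text
(array([0.6062, 0.1296, 0.0871]), np.float64(-0.13545022823168634)) 30.075 [[ 109.9484 -172.7196]] [ 0.1592 -0.5387 -1.007 ]
```

Call:
servo_tool([
  {"x": -2,"y": 0,"z": 1,"turn": 0,"gripper": 1},
  {"x": -4,"y": 0,"z": 2,"turn": 0,"gripper": 1},
  {"x": -6,"y": 0,"z": 3,"turn": 0,"gripper": 1},
])

```text
clock: 30.45
eef_pos: [0.5996, 0.1305, 0.0826]
orientation: [0.0, 0.998, -0.068, 0.0]
contact_force: [0.5, -0.1, -0.7]
finger_gap: 0.0333
grip_force: 61.3
```

Call:
servo_tool([
  {"x": -1,"y": 0,"z": 0,"turn": 0,"gripper": 1},
  {"x": -2,"y": 0,"z": 0,"turn": 0,"gripper": 1},
])

```text
clock: 30.7
eef_pos: [0.5986, 0.1306, 0.0829]
orientation: [0.0, 0.998, -0.068, 0.001]
contact_force: [3.9, -1.1, -1.4]
finger_gap: 0.0333
grip_force: 61.2
```

Call:
servo_tool([
  {"x": -1,"y": 0,"z": 0,"turn": 0,"gripper": 1},
  {"x": -2,"y": 0,"z": 0,"turn": 0,"gripper": 1},
])

```text
clock: 30.95
eef_pos: [0.5985, 0.1305, 0.0838]
orientation: [0.0, 0.998, -0.068, 0.004]
contact_force: [7.7, -1.0, -2.1]
finger_gap: 0.0333
grip_force: 61.1
```

Call:
servo_tool([
  {"x": -1,"y": 0,"z": 0,"turn": 0,"gripper": 1},
  {"x": -2,"y": 0,"z": 0,"turn": 0,"gripper": 1},
])

```text
clock: 31.2
eef_pos: [0.5985, 0.1305, 0.0846]
orientation: [0.0, 0.998, -0.068, 0.006]
contact_force: [12.5, -1.3, -2.6]
finger_gap: 0.0331
grip_force: 61.1
```

Call:
servo_tool([
  {"x": 4,"y": 0,"z": 0,"turn": 0,"gripper": 1},
  {"x": 4.5,"y": 0,"z": 0.5,"turn": 0,"gripper": 1},
  {"x": 4.5,"y": 0,"z": 0.5,"turn": 0,"gripper": -0.4},
  {"x": 4.5,"y": 0,"z": 0.5,"turn": 0,"gripper": -0.4},
  {"x": 4.5,"y": 0,"z": 0.5,"turn": 0,"gripper": -0.5},
])

```text
clock: 31.82
eef_pos: [0.5977, 0.1308, 0.0819]
orientation: [0.0, 0.998, -0.067, -0.001]
contact_force: [-0.1, -0.4, -0.3]
finger_gap: 0.0641
grip_force: 0.0
```

Call:
servo_tool([
  {"x": 0,"y": 0,"z": -30,"turn": 0,"gripper": -0.5},
  {"x": 0,"y": 0,"z": -80,"turn": 0,"gripper": -0.5},
  {"x": -50,"y": 30,"z": -120,"turn": 0,"gripper": -0.5},
  {"x": -100,"y": 40,"z": -160,"turn": 0,"gripper": -0.5},
  {"x": -150,"y": 40,"z": -180,"turn": 0,"gripper": -0.5},
])

```text
clock: 32.45
eef_pos: [0.4442, 0.1107, 0.2638]
orientation: [-0.0, 0.998, -0.068, 0.001]
contact_force: [0.8, 0.7, 0.2]
finger_gap: 0.0638
grip_force: 0.0
```

Call:
servo_tool([
  {"x": -20,"y": 60,"z": 0,"turn": 0,"gripper": -0.5},
  {"x": -30,"y": 120,"z": 0,"turn": 0,"gripper": -0.5},
  {"x": -30,"y": 180,"z": 0,"turn": 0,"gripper": -0.5},
  {"x": -30,"y": 240,"z": 0,"turn": 0,"gripper": -0.5},
])

```text
clock: 32.95
eef_pos: [0.3822, -0.1239, 0.2621]
orientation: [0.0, 0.998, -0.067, 0.001]
contact_force: [0.6, 0.1, -0.2]
finger_gap: 0.0641
grip_force: 0.0
```

```bash
python3 - <<'E'
from h import *
import cv2
print(pose(),ctrl.state()["clock"])
i=ctrl.capture("top")[:,:,::-1]
cv2.imwrite("pics/e1.png",cv2.resize(i[150:305,142:302],None,fx=3.8,fy=3.8,interpolation=cv2.INTER_CUBIC))
E
```

```text
(array([ 0.3822, -0.1239,  0.2621]), np.float64(-0.1343378773147833)) 32.95
```

View pics/e1.png

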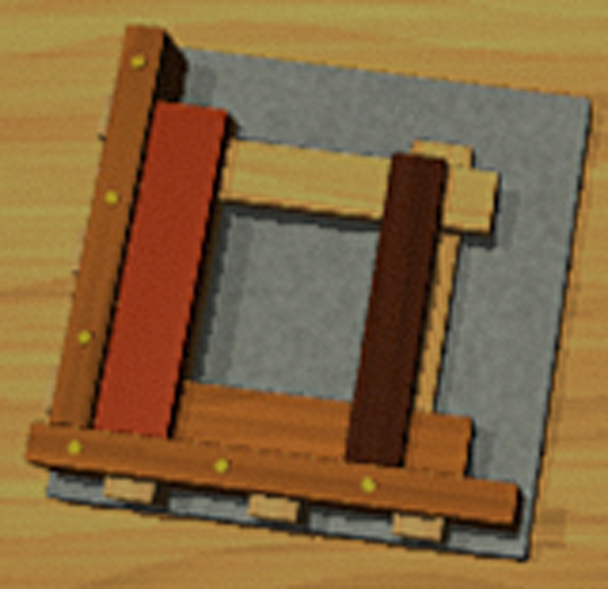

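The final view shows all three slats seated and the jig edges at the same pixels as before. I'm handing in.

```bash
python3 -c "
from plant import ctrl
print(ctrl.close_job())"
```

```text
the job is handed in; nothing more can be done
None
```

The job is handed in at about 33 s on the robot clock: slat b is snug along the near fence, slat c along the left fence, and slat a parallel to it about 170 mm away. Every end was butted by feel, and the jig looked unmoved in the last top picture, but no verdict came back.

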